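# Clamp the jar in the bench chuck, unscrew its tight lid and hold the lid above it

## Robot

A 6-joint arm with a two-finger parallel gripper is mounted at the origin on the work surface. World frame = base frame: x ahead of the robot, y to its left, z up, the work surface at z = 0. Lengths are in m, angles in rad, forces in N, time in s.
With the tool pointing down it reaches from about 0.35 to 0.85 m from the base axis. Payload 8.1 kg.
Tool frame: the origin (TCP) lies at the very end of the fingers, on their centre line; the grasp point (between the pads) lies 19 mm behind it (grasp_offset is the distance from the TCP to the grasp point, in m); z points along the fingers, y is the direction in which the jaws open and shut (so a half turn about z gives the same grasp; the last joint's range is limited). The gripper opens to 93 mm and grips with 3 to 60 N. Pads are 15 mm wide; open, the fingers measure 128 mm over their backs; the gripper's body (75 mm by 188 mm) begins 65 mm behind the grasp point.
Start: joints at [-1.331, 0.13, 1.488, -0, 1.523, -0.085], TCP at [0.191, -0.569, 0.219] pointing down, gripper open.
Joint ranges: [-2.96, 2.96], [-0.89, 2.26], [0.02, 2.5], [-1.34, 4.48], [0, 2.73], [-2.66, 2.66]. Speed limits (rad/s): [2.39, 2.39, 2.79, 3.14, 3.14, 3.14].

## Interface

Orientations are given as a rotation vector (axis times angle).
In Python, from plant import read_state, read_camera, close_job, search_frame, masks_of, grasp_offset gives the robot as it stands.
- The arm moves only by the tool drive_tool, never from a script. Its argument "plan" is a list of rows, each an object with "claw": the closure, from 0 (fully open) to 1 (shut); "linear": the shift along the tool's x, y, z in cm, a list of three; "angular": the turn, a rotation vector about the tool's x, y, z in degrees, a list of three. In form: [{"claw": claw, "linear": [tx, ty, tz], "angular": [ax, ay, az]}, ...]. A call has 1 to 12 rows; each row shifts and turns the commanded pose from where the row before left it, along the tool's axes as they then stand; what a row does not reach is not made up. A row lasts 1/8 s, in which the tool goes at most 62.5 mm and 10.7 degrees, less where a joint would pass 70% of its speed; a pose out of reach is approached as far as the arm can. A call is refused whole if a number of a shift passes 6.25 or a number of a turn 10.7, either way. A call with a gripper value outside its range is refused whole. The fingers move at their own pace and stop on an object; "newtons" is the grip in N (left out, the last holds). Time passes only in rows, so rows that do not move let the fingers close. It gives the time, the measured TCP pose, the force and the opening at its end, in the units of the state.
- read_state(): the state, without advancing time (a new reading comes with each control period).
- read_camera(name): name is "side" or "top" or "wrist"; returns a dict with "pixels" (384x512x3 uint8, red, green, blue), "K" (3x3 intrinsics, pixels), "D" ([k1, k2, p1, p2, k3] as OpenCV has them; the pictures are not rectified), "xyz" and "attitude" of the camera in the world. Camera axes: x right, y up, looking along -z (the intrinsics and any distortion apply to the point x, -y, -z); pixel columns grow to the right and rows downward; lengths in m; the calibration is good to about 2 mm. A picture is of the moment at which its call begins. There is no depth.
- close_job(): hands the job in, once; it reports no verdict.
Trained networks look in a picture, given as the dict that the camera call returned (one of the last four; its "shot" number tells which), for a name from the list of things; names that differ only in an ending like _2 or _b are one class to them, and where a whole thing is asked for, a point or a joint stands for the part that bears it (a point fixed in the world has none). Each returns a list of dicts, best first, with "p" (0 to 1); they miss things now and then, are a little off and sometimes report something else, mostly with a low value. They report only what shows in the picture. A call takes as long as a camera call. They do not tell look-alikes from the thing itself.
- search_frame(picture, label): "at" ([x, y, z] in m, in world coordinates, good to about 4 mm: the middle of the surface that is visible of it).
- masks_of(picture, label): "mask" (384x512 bool, what is visible of it).
The state is a dict: "t": time; "q": joint angles; "dq": joint speeds; "joint_torque": joint torques, N m; "tool_pos": TCP position; "orientation": TCP orientation; "force": force on the tool from outside, world axes, zero at the start; "wrist_torque": the same for the moment, N m; "opening": finger opening in m.
Only numpy, scipy, OpenCV 4.12 (cv2) and the standard library are available. Lean on these libraries where they do the work, as an engineer would, in place of code of your own. Each camera call takes 0.05 s, during which the arm holds its last target.

## Task

The lid of the amber jar standing loose in the bench chuck is screwed on tight. Swing the chuck's lever clockwise (seen from above) until the three jaws grip the jar firmly, let go of the lever, then unscrew the lid anticlockwise, only until its threads let go and without the jar slipping round in the jaws, and lift it straight up. Finish still holding the lid level in the gripper, centred over the jar with about 2 cm of clear air between the lid's lower edge and the jar's rim, the jar staying clamped and upright; leave the other things on the bench alone.

Things in the scene. Friction and masses are not known exactly. Their poses are not given: they have to be found in the camera images.
- chuck: steel three-jaw self-centring chuck lying face up, bolted to the bench (fixed): round flange 156 mm across and 10 mm thick, body 110 mm across, flat face 45 mm above the bench. Origin on the bench on the chuck's axis, z up. Its knurled scroll ring (116 mm across, 18 to 36 mm above the bench) turns about this axis and carries the lever
- chuck_ring (a joint): turn of the chuck's ring and lever, rad: 0 = jaws fully open, grows clockwise seen from above, ends at 1.6. The jaws close together, 8 mm per rad, and their soft rubber faces meet the jar at 0.88; from there the lever stiffens (2 N more at the handle per 0.1 rad, each face 11 N per 0.1 rad). A firm grip is at 1.1 to 1.25. Friction (8 N at the handle) holds it where it is left, jaws tight
- lever_grip (a point): point to grip on the lever's upright black handle, on the handle's axis, 85 mm above the bench, 125 mm from the chuck's axis. The round handle, 23 mm across there, stands 50 to 105 mm above the bench at the end of a steel rod from the ring; it moves on a circle of 125 mm radius about the chuck's axis and does not spin on its rod
- jaw_a: one of the three steel jaws with a soft flat rubber face 18 mm wide, standing 34 mm above the chuck's face; the three stand 120 degrees apart around the jar and their rubber faces press on the jar's wall. Origin on the chuck's axis at bench level; the jaw lies towards its own +x
- jaw_b: second jaw, like jaw_a
- jaw_c: third jaw, like jaw_a
- jar: straight-sided amber glass jar, 58 mm across, 81 mm tall to its rim (without the lid), about 240 g, standing on the chuck's face between the open jaws. Origin at the centre of its underside, z up. Its neck, 48 mm across, carries three short thread ridges that each rise anticlockwise
- jar_rim (a point): centre of the jar's mouth, level with its rim, 81 mm above the jar's origin
- jar_side (a point): point on the jar's outer wall, 29 mm from its axis in the jar's own +x direction, 55 mm above its underside; it tells whether the jar slips round
- lid: white ribbed plastic lid, 62 mm across, 20 mm tall, 50 g. Origin at the centre of its lower edge, z up; screwed on, it is 69.5 mm above the jar's origin with x along the jar's x. Grip the skirt from above on any diameter at mid-height; nothing beside it is wider than the jar down to the jaws. Breaks loose at about 0.5 N m; free to lift from 60 to 95 degrees of anticlockwise turn (75 to 80 best)
- lid_edge (a point): point on the lid's skirt in the lid's own +x direction, 31 mm from its axis, 10 mm above its lower edge. Unscrewing, the lid rises about 2.5 mm over the first 60 degrees; past 95 degrees its lugs butt against the next thread
- flask: bystander: white plastic bottle with a black cap, 68 mm across, 150 mm tall, loose. Origin under its centre
- beaker: bystander: clear plastic beaker, 86 mm across, 105 mm tall, loose. Origin under its centre
- scale: bystander: flat black pocket scale with a steel pan, 130 by 85 by 19 mm, loose. Origin under its centre
Things that resemble listed ones, but are neither listed nor needed, are in the scene too. Of the things like the jar, leave any that is purple or red; of the rest the smaller one is meant.

How it is judged:
On the way, in this order (a step that is already met when the one before it is completed fails the run):
1. the three jaws are closed on the jar and all grip it (each presses with more than 10 N) (contact force between each of jaw_a, jaw_b, jaw_c and jar above 10 N), for 0.3 s.
2. the lid has been unscrewed about 55 degrees or more, still down on the neck, with the jar gripped by all three jaws (contact force between each of jaw_a, jaw_b, jaw_c and jar above 5 N and angle between the x axis of lid and the x axis of jar, either way round above 0.96 rad and z of lid in the frame of jar below 0.0785 m).
At the end, for the whole second after the job is handed in: The fingers hold the lid still and level (within 7 degrees), centred within 12 mm over the jar, its lower edge 3 to 45 mm above the rim and touching neither jar nor chuck; the jar stands upright on the chuck's face, centred within 4 mm, and each of the three jaws presses it with more than 5 N (z of lid in the frame of jar_rim between 0.003 and 0.045 m and horizontal distance between lid and jar_rim below 0.012 m and angle between lid's own z axis and vertical below 0.12 rad and contact force between lid and the fingers above 2 N and contact force between each of lid, the fingers and jar below 0.05 N and contact force between lid and chuck below 0.05 N and linear speed of lid below 0.02 m/s and contact force between each of jaw_a, jaw_b, jaw_c and jar above 5 N and horizontal distance between jar and chuck below 0.004 m and z of jar in the frame of chuck below 0.048 m and angle between jar's own z axis and vertical below 0.05 rad); the arm keeps its last pose, push and grip.
It fails at once if the jar slips round in the jaws by more than about 30 degrees, or is lifted or carried off (distance of jar_side from where it was at the start of the episode above 0.016 m).
It fails at once if the lid is turned past 130 degrees while still down on the neck, well after its threads have let go (z of lid in the frame of jar below 0.0785 m and x of lid_edge in the frame of jar below -0.02 m).
It fails at once if the bottle, the beaker or the scale is pushed or knocked over (distance of any of flask, beaker, scale from where it was at the start of the episode above 0.015 m or angle between any of flask, beaker, scale's own z axis and vertical above 0.3 rad).
It also fails if it takes over 56 s, if anything falls off the work surface, if the arm or the gripper's body presses on something with over 40 N, if the wrist force passes 120 N, or if a joint passes its speed limit or range.

## Working session

There is one attempt and no reset: what is moved stays moved. The work goes in short steps, Python scripts to look and compute and a tool call to move; the robot and the scene stay as the last step left them, time stands still between calls to the robot, and variables do not carry over. Pictures are saved under pics/ and viewed, and the job is handed in when it is done.

Besides the shell and the picture viewer there is one more tool, called after ">>>" as name(argument=value, ...), one argument or row to a line, values as JSON. drive_tool: Moves the arm, as the interface text tells. Its arguments: {"type":"object","properties":{"plan":{"type":"array"},"newtons":{"type":"number"}},"required":["plan"]}

```bash
mkdir -p pics; ls; cat > h.py <<'E'
import numpy as np, cv2
from plant import *
from scipy.spatial.transform import Rotation as R
def save(p,n): cv2.imwrite('pics/'+n+'.png',p['pixels'][:,:,::-1])
def rot(a):
    a=np.array(a,float)
    if a.shape==(3,3): return a
    return R.from_rotvec(a).as_matrix()
def ray(p,uv):
    u=cv2.undistortPoints(np.array([[uv]],float),np.array(p['K'],float),np.array(p['D'],float))[0,0]
    return np.array(p['xyz']),rot(p['attitude'])@np.array([u[0],-u[1],-1])
def atz(p,uv,z):
    o,d=ray(p,uv); return o+d*(z-o[2])/d[2]
def proj(p,X):
    c=rot(p['attitude']).T@(np.array(X)-np.array(p['xyz']))
    return cv2.projectPoints(np.array([[c[0],-c[1],-c[2]]]),np.zeros(3),np.zeros(3),np.array(p['K'],float),np.array(p['D'],float))[0].ravel()
E
python3 - <<'E'
from h import *
print(read_state(), grasp_offset)
for n in ('top','side','wrist'):
    p=read_camera(n); save(p,n+'0'); print(n,p['xyz'],p['attitude'],p['K'][0])
    for l in ('chuck','chuck_ring','lever_grip','jaw_a','jar','jar_rim','lid','flask','beaker','scale'):
        print(l,[(round(d['p'],2),np.round(d['at'],3).tolist()) for d in search_frame(p,l)])
E
```

```text
pics
{'t': 0.0, 'q': array([-1.33141074e+00,  1.31144861e-01,  1.48925620e+00, -5.96401367e-06,
        1.52302671e+00, -8.54026557e-02]), 'dq': array([ 0.00039718,  0.00144852,  0.00053389, -0.00029818, -0.00144743,
       -0.00104462]), 'joint_torque': array([-1.87318906e-04, -5.59835386e+01, -4.91760814e+01,  7.67619233e-02,
        3.55629169e-02, -1.94712729e-04]), 'tool_pos': array([ 0.19134664, -0.56806889,  0.21760988]), 'orientation': array([-3.09845356e+00, -5.07641453e-01,  2.30911477e-04]), 'force': array([ 0.76108447, -0.70898774, -0.46910204]), 'wrist_torque': array([ 0.0173334 , -0.04795728,  0.03566341]), 'opening': 0.09284924529004011} 0.0188
top [0.41113947 0.0119895  1.1437722 ] [ 0.06629196 -0.06137439 -1.59229401] [411.51309008   0.         255.57242283]
chuck [(0.79, [0.554, 0.082, 0.037])]
chuck_ring [(0.52, [0.583, 0.157, 0.036])]
lever_grip [(0.63, [0.587, 0.155, 0.035]), (0.15, [0.543, 0.075, 0.074])]
jaw_a [(0.62, [0.515, 0.074, 0.063]), (0.49, [0.582, 0.134, 0.055])]
jar [(0.94, [0.65, -0.083, 0.058]), (0.94, [0.506, -0.066, 0.027]), (0.69, [0.374, 0.137, 
[... 544 characters left out ...]
[(0.42, [0.574, 0.133, 0.063])]
jar [(0.98, [0.501, -0.046, 0.051]), (0.96, [0.647, -0.053, 0.082]), (0.87, [0.369, 0.162, 0.075]), (0.76, [0.553, 0.106, 0.078]), (0.69, [0.62, -0.297, 0.013])]
jar_rim [(0.94, [0.504, -0.049, 0.053]), (0.69, [0.551, 0.106, 0.081]), (0.58, [0.367, 0.163, 0.074])]
lid [(0.66, [0.556, 0.101, 0.133])]
flask [(0.57, [0.463, -0.361, 0.072]), (0.5, [0.582, 0.146, 0.036])]
beaker [(0.86, [0.437, 0.414, 0.07])]
scale [(0.93, [0.621, -0.297, 0.015])]
wrist [ 0.25914346 -0.54590094  0.38489547] [-0.22566673  0.16194414 -1.2378077 ] [328.95678683   0.         254.16352771]
chuck []
chuck_ring []
lever_grip []
jaw_a []
jar []
jar_rim []
lid []
flask []
beaker []
scale []
```

View pics/top0.png

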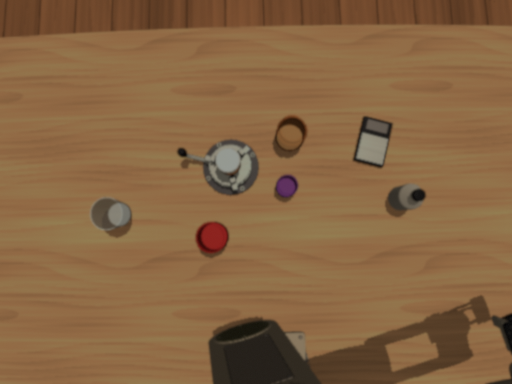

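View pics/side0.png

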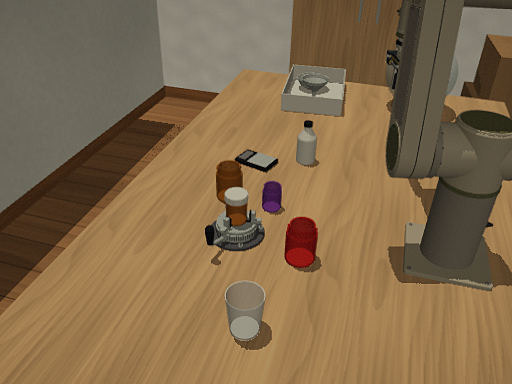

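The top view shows the chuck at about (231,167) with the white lid at (228,158). The black lever handle is at (183,152). I'll zoom in to measure.

```bash
python3 - <<'E'
from h import *
ps={}
for n,c in (('top',(160,120,290,215)),('side',(190,170,280,255))):
    p=read_camera(n); ps[n]=p
    x0,y0,x1,y1=c
    im=cv2.resize(p['pixels'][y0:y1,x0:x1,::-1],None,fx=6,fy=6,interpolation=cv2.INTER_CUBIC); cv2.imwrite(f'pics/{n}z.png',im)
    for l in ('lever_grip','lid','chuck','chuck_ring'):
        for d in masks_of(p,l):
            ys,xs=np.where(d['mask']); print(n,l,round(d['p'],2),len(xs),xs.mean(),ys.mean(),xs.min(),xs.max(),ys.min(),ys.max())
p=ps['top']
ms=masks_of(p,'lid')
if ms:
    ys,xs=np.where(ms[0]['mask']); print('lid top',atz(p,(xs.mean(),ys.mean()),.1345))
p=ps['top']
# triangulate black handle using dark pixels
for n,box in (('top',(174,144,192,160)),('side',(200,222,218,248))):
    p=ps[n];x0,y0,x1,y1=box
    g=p['pixels'][y0:y1,x0:x1].max(2); ys,xs=np.where(g<60); print(n,len(xs),xs.mean()+x0,ys.mean()+y0, xs.min()+x0,xs.max()+x0,ys.min()+y0,ys.max()+y0)
    print(atz(p,(xs.mean()+x0,ys.mean()+y0),.09),atz(p,(xs.mean()+x0,ys.mean()+y0),.0775))
E
```

```text
top lever_grip 0.73 177 189.819209039548 155.9322033898305 177 208 148 163
top lid 0.7 514 227.50194552529183 159.84241245136187 215 240 148 172
top chuck 0.69 1939 227.34708612686953 167.7276946879835 177 257 140 194
top chuck 0.68 19 233.78947368421052 171.68421052631578 229 237 169 174
top chuck_ring 0.62 196 191.08673469387756 156.39795918367346 177 209 148 165
side lever_grip 0.63 389 224.866323907455 236.26478149100257 205 257 227 244
side lid 0.76 356 236.20505617977528 196.5870786516854 225 248 188 205
side chuck 0.91 1605 235.6 233.57881619937694 206 264 211 251
side chuck_ring 0.73 438 224.5068493150685 235.75114155251143 205 257 222 246
lid top [0.56456875 0.08218035 0.1345    ]
top 49 181.9795918367347 152.20408163265307 178 186 149 156
[0.5942398  0.20336569 0.09      ] [0.59641177 0.20563582 0.0775    ]
side 176 210.35227272727272 234.0056818181818 205 217 222 245
[0.58809648 0.21494733 0.09      ] [0.5942016  0.20052357 0.0775    ]
```

View pics/topz.png

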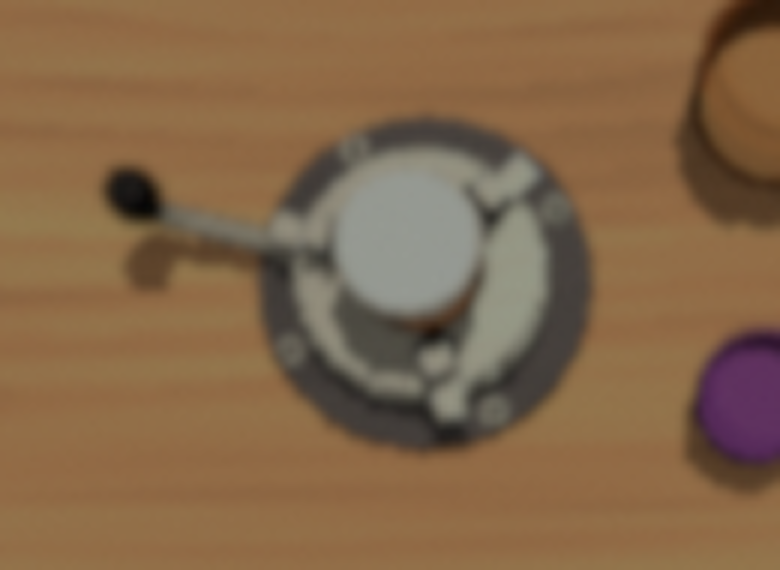

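View pics/sidez.png

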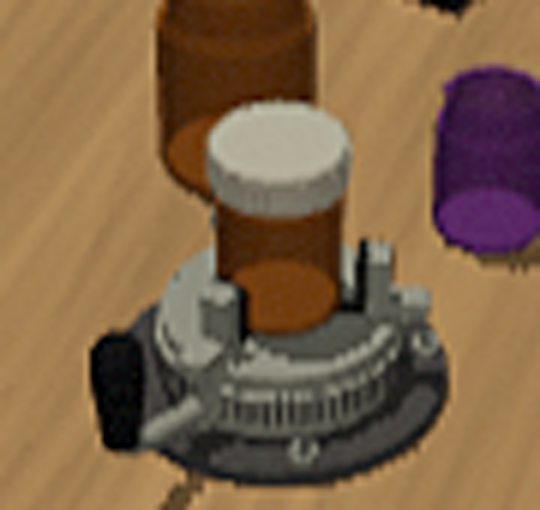

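```bash
python3 - <<'E'
from h import *
p=read_camera('top')
c=atz(p,(160-.5+425/6,120-.5+283/6),.01)
print('chuck',c)
hd=atz(p,(160-.5+132/6,120-.5+192/6),.08); print(hd,hd-c,np.hypot(*(hd-c)[:2]),np.degrees(np.arctan2(*(hd-c)[1::-1])))
# lid top face circle in topz: x333-482,y168-318
print('lid',atz(p,(160-.5+407/6,120-.5+241/6),.1345))
for X in ((*c[:2],.045),(*c[:2],.1345)):print(proj(p,X))
s=read_camera('side'); print('side lidtop',proj(s,(*c[:2],.1345)), 'meas',190-.5+278/6,170-.5+142/6)
d=proj(s,(*hd[:2],.0775)); print('side handle',d,'meas',190-.5+117/6,170-.5+390/6)
E
```

```text
chuck [0.56417255 0.08327601 0.01      ]
[0.59787816 0.20643697 0.08      ] [0.0337056  0.12316096 0.07      ] 0.12768981875887236 74.69455589676645
lid [0.56501812 0.08259129 0.1345    ]
[229.487633   164.94589939]
[227.06265683 160.01116002]
side lidtop [236.45817239 192.97396897] meas 235.83333333333334 193.16666666666666
side handle [208.13022803 235.11517905] meas 209.0 234.5
```

>>> drive_tool(
  plan=[
    {"claw": 0, "linear": [4.0, -3.8, 0], "angular": [0, 0, 0]},
    {"claw": 0, "linear": [4.0, -3.8, 0], "angular": [0, 0, 0]},
    {"claw": 0, "linear": [4.0, -3.8, 0], "angular": [0, 0, 0]},
    {"claw": 0, "linear": [4.0, -3.8, 0], "angular": [0, 0, 0]},
    {"claw": 0, "linear": [4.0, -3.8, 0], "angular": [0, 0, 0]},
    {"claw": 0, "linear": [4.0, -3.8, 0], "angular": [0, 0, 0]},
    {"claw": 0, "linear": [4.0, -3.8, 0], "angular": [0, 0, 0]},
    {"claw": 0, "linear": [4.0, -3.8, 0], "angular": [0, 0, 0]},
    {"claw": 0, "linear": [4.0, -3.8, 0], "angular": [0, 0, 0]},
    {"claw": 0, "linear": [4.0, -3.8, 0], "angular": [0, 0, 0]},
    {"claw": 0, "linear": [4.0, -3.8, 0], "angular": [0, 0, 0]},
    {"claw": 0, "linear": [0, 0, 0], "angular": [0, 0, 0]},
  ],
)

```text
t: 3.8
tool_pos: [0.476, -0.0287, 0.2187]
orientation: [-3.098, -0.516, -0.001]
force: [0.1, -0.9, -0.0]
opening: 0.0929
```

```bash
cat >> h.py <<'E'
def rel(target,psi):
    s=read_state(); M=rot(s['orientation']); d=np.array(target)-s['tool_pos']
    cur=np.degrees(np.arctan2(M[1,1],M[0,1]))
    print('t',s['t'],'pos',np.round(s['tool_pos'],4),'psi',round(cur,2),'tilt z',np.round(M[:,2],3),'q',np.round(s['q'],2),'F',np.round(s['force'],1),'op',round(s['opening'],4))
    print('shift cm',np.round(M.T@d*100,2),'az',round(cur-psi,2))
    P=np.radians(psi); N=np.array([[-np.sin(P),np.cos(P),0],[np.cos(P),np.sin(P),0],[0,0,-1]])
    print('shift after turn',np.round(N@d*100,2))
E
python3 -c "
from h import *
rel((.5975,.2036,.219),-15.3)"
```

```text
t 3.8 pos [ 0.476  -0.0287  0.2187] psi -71.09 tilt z [ 0.     0.001 -1.   ] q [-0.17 -0.21  1.82  0.    1.53  1.07] F [ 0.1 -0.9 -0. ] op 0.0929
shift cm [ 1.902e+01 -1.805e+01 -1.000e-02] az -55.79
shift after turn [25.62  5.59 -0.03]
```

>>> drive_tool(
  plan=[
    {"claw": 0, "linear": [3.8, -3.6, 0], "angular": [0, 0, 0]},
    {"claw": 0, "linear": [3.8, -3.6, 0], "angular": [0, 0, 0]},
    {"claw": 0, "linear": [3.8, -3.6, 0], "angular": [0, 0, 0]},
    {"claw": 0, "linear": [3.8, -3.6, 0], "angular": [0, 0, 0]},
    {"claw": 0, "linear": [3.8, -3.6, 0], "angular": [0, 0, 0]},
    {"claw": 0, "linear": [0, 0, 0], "angular": [0, 0, -9.3]},
    {"claw": 0, "linear": [0, 0, 0], "angular": [0, 0, -9.3]},
    {"claw": 0, "linear": [0, 0, 0], "angular": [0, 0, -9.3]},
    {"claw": 0, "linear": [0, 0, 0], "angular": [0, 0, -9.3]},
    {"claw": 0, "linear": [0, 0, 0], "angular": [0, 0, -9.3]},
    {"claw": 0, "linear": [0, 0, 0], "angular": [0, 0, -9.3]},
    {"claw": 0, "linear": [0, 0, 0], "angular": [0, 0, 0]},
  ],
)

```text
t: 5.3
tool_pos: [0.5979, 0.198, 0.2187]
orientation: [2.504, 1.897, -0.0]
force: [-0.3, 0.3, 0.9]
opening: 0.0927
```

```bash
python3 -c "
from h import *
rel((.5975,.2036,.066),-15.3)
p=read_camera('wrist');save(p,'w1')
print(proj(p,(.5975,.2036,.105)),proj(p,(.5645,.083,.1345)))"
```

```text
t 5.3 pos [0.5979 0.198  0.2187] psi -15.7 tilt z [-0. -0. -1.] q [ 0.24  0.21  1.4  -0.    1.53  0.51] F [-0.3  0.3  0.9] op 0.0927
shift cm [ 0.53 -0.19 15.27] az -0.4
shift after turn [ 0.53 -0.18 15.27]
[251.75630948 185.89280584] [252.67101856 330.06748798]
```

View pics/w1.png

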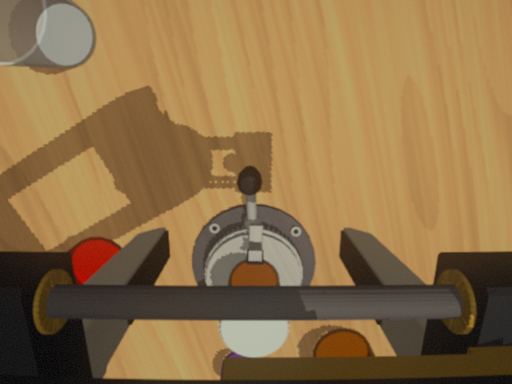

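```bash
python3 -c "
from h import *
p=read_camera('wrist')
im=cv2.resize(p['pixels'][155:285,185:325,::-1],None,fx=5,fy=5,interpolation=cv2.INTER_CUBIC)
def mark(X,c):
    u=(proj(p,X)-[185,155]+.5)*5; cv2.circle(im,tuple(int(v) for v in u),4,c,-1)
C=np.array((.5645,.083)); 
for z in (.05,.085,.105): mark((.5975,.2036,z),(0,0,255))
for a in range(0,360,6):
    a=np.radians(a); mark((C[0]+.078*np.cos(a),C[1]+.078*np.sin(a),.01),(0,255,0))
cv2.imwrite('pics/w1z.png',im)"
```

```text
(no output)
```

View pics/w1z.png

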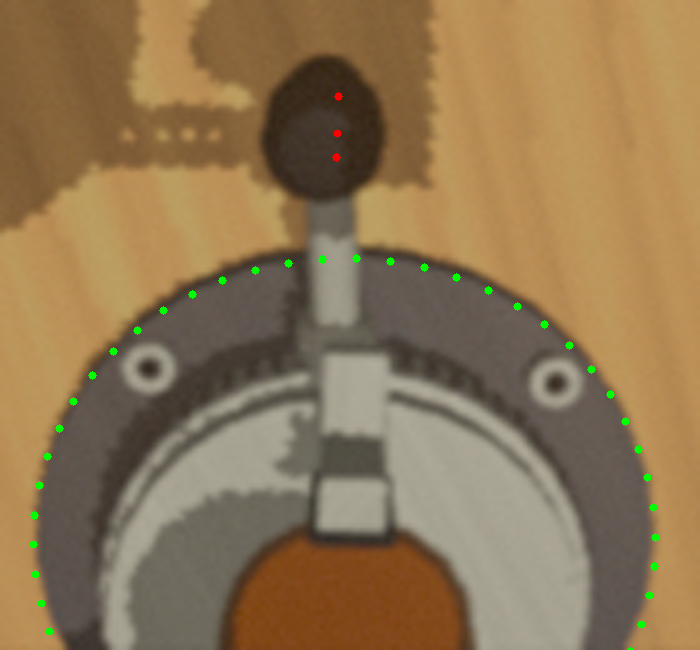

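```bash
python3 -c "
from h import *
rel((.5955,.2052,.066),-14.5)"
```

```text
t 5.4 pos [0.5978 0.1984 0.2187] psi -15.85 tilt z [-0. -0. -1.] q [ 0.24  0.21  1.4  -0.    1.53  0.52] F [-0.  -0.1  0.2] op 0.0929
shift cm [ 0.59 -0.41 15.27] az -1.35
shift after turn [ 0.6  -0.4  15.27]
```

>>> drive_tool(
  plan=[
    {"claw": 0, "linear": [0.6, -0.4, 3.0], "angular": [0, 0, -1.3]},
    {"claw": 0, "linear": [0, 0, 4.0], "angular": [0, 0, 0]},
    {"claw": 0, "linear": [0, 0, 4.0], "angular": [0, 0, 0]},
    {"claw": 0, "linear": [0, 0, 3.0], "angular": [0, 0, 0]},
    {"claw": 0, "linear": [0, 0, 1.3], "angular": [0, 0, 0]},
    {"claw": 0, "linear": [0, 0, 0], "angular": [0, 0, 0]},
  ],
)

```text
t: 6.15
tool_pos: [0.595, 0.2057, 0.0651]
orientation: [-2.481, -1.926, 0.002]
force: [-1.4, -0.7, 1.4]
opening: 0.0929
```

>>> drive_tool(
  plan=[
    {"claw": 1, "linear": [0, 0, 0], "angular": [0, 0, 0]},
    {"claw": 1, "linear": [0, 0, 0], "angular": [0, 0, 0]},
    {"claw": 1, "linear": [0, 0, 0], "angular": [0, 0, 0]},
    {"claw": 1, "linear": [0, 0, 0], "angular": [0, 0, 0]},
    {"claw": 1, "linear": [0, 0, 0], "angular": [0, 0, 0]},
    {"claw": 1, "linear": [0, 0, 0], "angular": [0, 0, 0]},
  ],
  newtons=30,
)

```text
t: 6.9
tool_pos: [0.5954, 0.206, 0.0656]
orientation: [-2.48, -1.928, 0.0]
force: [-0.8, 0.4, 0.4]
opening: 0.0373
```

```bash
python3 -c "
from h import *
rel((.5955,.2052,.066),-14.5)
s=read_camera('side');cv2.imwrite('pics/s2.png',cv2.resize(s['pixels'][140:270,160:310,::-1],None,fx=5,fy=5))
"
```

```text
t 6.9 pos [0.5954 0.206  0.0656] psi -14.29 tilt z [-0. -0. -1.] q [0.25 0.33 1.55 0.   1.27 0.5 ] F [-0.8  0.4  0.4] op 0.0373
shift cm [-0.07  0.03 -0.04] az 0.21
shift after turn [-0.07  0.03 -0.04]
```

View pics/s2.png

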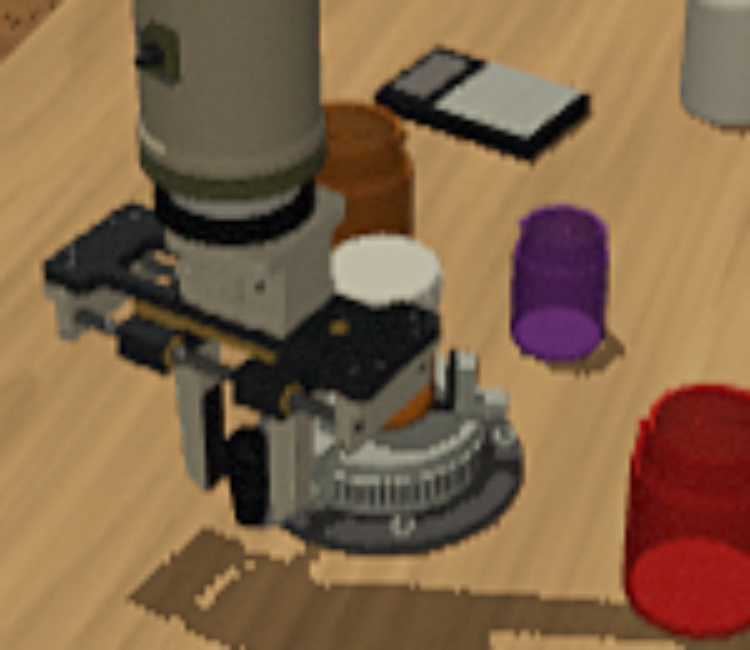

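The handle is between the fingers and they are still closing, so I'll wait a little longer.

>>> drive_tool(
  plan=[
    {"claw": 1, "linear": [0, 0, 0], "angular": [0, 0, 0]},
    {"claw": 1, "linear": [0, 0, 0], "angular": [0, 0, 0]},
    {"claw": 1, "linear": [0, 0, 0], "angular": [0, 0, 0]},
  ],
)

```text
t: 7.32
tool_pos: [0.5953, 0.206, 0.0656]
orientation: [-2.48, -1.928, 0.0]
force: [-0.5, 0.4, 0.3]
opening: 0.0224
```

```bash
python3 -c "
from h import *
rel((.5955,.2052,.066),-14.5)
"
```

```text
t 7.325 pos [0.5953 0.206  0.0656] psi -14.29 tilt z [-0. -0. -1.] q [0.25 0.33 1.55 0.   1.27 0.5 ] F [-0.5  0.4  0.3] op 0.0224
shift cm [-0.07  0.04 -0.04] az 0.21
shift after turn [-0.07  0.04 -0.04]
```

>>> drive_tool(
  plan=[
    {"claw": 1, "linear": [-0.05, 1.09, 0], "angular": [0, 0, 5]},
    {"claw": 1, "linear": [-0.05, 1.09, 0], "angular": [0, 0, 5]},
    {"claw": 1, "linear": [-0.05, 1.09, 0], "angular": [0, 0, 5]},
    {"claw": 1, "linear": [-0.05, 1.09, 0], "angular": [0, 0, 5]},
  ],
)

```text
t: 7.82
tool_pos: [0.6341, 0.1889, 0.0655]
orientation: [-2.777, -1.464, 0.002]
force: [-6.5, 2.8, 4.5]
opening: 0.0221
```

```bash
cat >> h.py <<'E'
def lev(C=(.565,.084)):
    s=read_state(); M=rot(s['orientation']); d=s['tool_pos'][:2]-np.array(C)
    phi=np.arctan2(d[1],d[0]); f=s['force'][:2]
    t=np.array([np.sin(phi),-np.cos(phi)]);r=np.array([np.cos(phi),np.sin(phi)])
    cur=np.degrees(np.arctan2(M[1,1],M[0,1]))
    print('t',s['t'],'turned',round(np.radians(76)-phi,3),'phi',round(np.degrees(phi),1),'psi+90',round(cur+90,1),'r',round(np.hypot(*d)*1e3,1),'z',s['tool_pos'][2].round(4),'Ftan',round(f@t,1),'Frad',round(f@r,1),'Fz',round(s['force'][2],1),'op',round(s['opening'],4),'tau',s['wrist_torque'].round(2))
E
python3 -c "
from h import *
lev()
"
```

```text
t 7.825 turned 0.338 phi 56.6 psi+90 55.6 r 125.6 z 0.0655 Ftan -7.0 Frad -1.3 Fz 4.5 op 0.0221 tau [0.38 0.98 0.21]
```

>>> drive_tool(
  plan=[
    {"claw": 1, "linear": [-0.05, 1.09, 0], "angular": [0, 0, 5]},
    {"claw": 1, "linear": [-0.05, 1.09, 0], "angular": [0, 0, 5]},
    {"claw": 1, "linear": [-0.05, 1.09, 0], "angular": [0, 0, 5]},
    {"claw": 1, "linear": [-0.05, 1.09, 0], "angular": [0, 0, 5]},
    {"claw": 1, "linear": [0, 0, 0], "angular": [0, 0, 0]},
  ],
)

```text
t: 8.45
tool_pos: [0.6665, 0.1577, 0.0656]
orientation: [-2.99, -0.963, -0.001]
force: [1.5, 1.5, -0.7]
opening: 0.0219
```

```bash
python3 -c "
from h import *
lev()
for n in ('side','top'):
    s=read_camera(n);save(s,n+'3')
s=read_camera('side');cv2.imwrite('pics/s3.png',cv2.resize(s['pixels'][160:270,170:300,::-1],None,fx=6,fy=6,interpolation=cv2.INTER_CUBIC))
"
```

```text
t 8.45 turned 0.698 phi 36.0 psi+90 35.7 r 125.4 z 0.0656 Ftan -0.4 Frad 2.1 Fz -0.7 op 0.0219 tau [ 0.28 -0.3  -0.02]
```

View pics/s3.png

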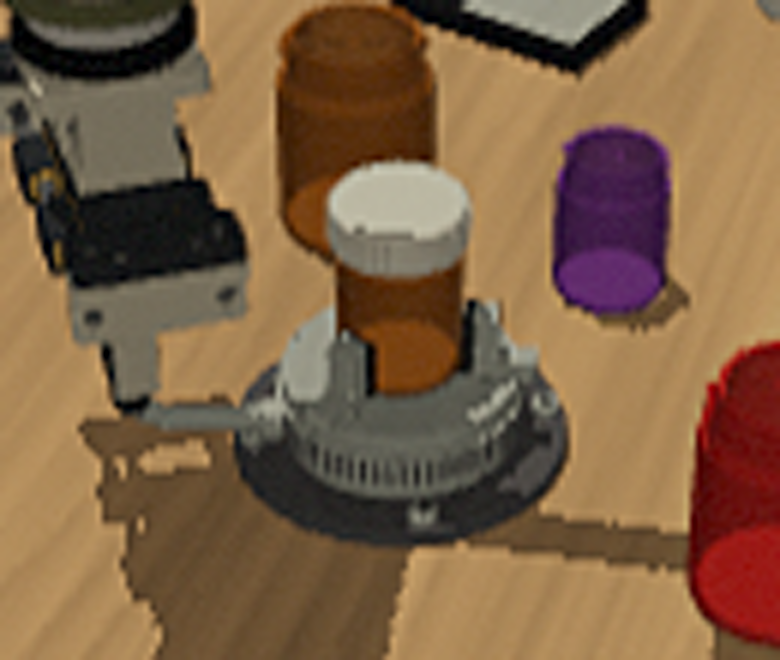

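>>> drive_tool(
  plan=[
    {"claw": 1, "linear": [-0.02, 0.65, 0], "angular": [0, 0, 3]},
    {"claw": 1, "linear": [-0.02, 0.65, 0], "angular": [0, 0, 3]},
  ],
)

```text
t: 8.85
tool_pos: [0.6725, 0.1485, 0.0656]
orientation: [-3.034, -0.806, 0.0]
force: [-1.1, 7.9, 0.0]
opening: 0.0225
```

```bash
python3 -c "
from h import *
lev()"
```

```text
t 8.85 turned 0.786 phi 31.0 psi+90 29.8 r 125.4 z 0.0656 Ftan -7.4 Frad 3.1 Fz 0.0 op 0.0225 tau [ 1.16 -0.    0.24]
```

>>> drive_tool(
  plan=[
    {"claw": 1, "linear": [-0.02, 0.65, 0], "angular": [0, 0, 3]},
    {"claw": 1, "linear": [-0.02, 0.65, 0], "angular": [0, 0, 3]},
  ],
)

```text
t: 9.1
tool_pos: [0.6785, 0.1371, 0.0656]
orientation: [-3.072, -0.647, -0.001]
force: [1.5, 9.8, -1.0]
opening: 0.0222
```

```bash
python3 -c "
from h import *
lev()"
```

```text
t 9.1 turned 0.889 phi 25.1 psi+90 23.8 r 125.3 z 0.0656 Ftan -8.2 Frad 5.5 Fz -1.0 op 0.0222 tau [ 1.42 -0.13  0.28]
```

>>> drive_tool(
  plan=[
    {"claw": 1, "linear": [-0.02, 0.65, 0], "angular": [0, 0, 3]},
  ],
)

```text
t: 9.22
tool_pos: [0.681, 0.1313, 0.0656]
orientation: [-3.088, -0.566, -0.001]
force: [1.6, 10.3, -1.6]
opening: 0.0222
```

```bash
python3 -c "
from h import *
lev()"
```

```text
t 9.225 turned 0.94 phi 22.2 psi+90 20.8 r 125.3 z 0.0656 Ftan -9.0 Frad 5.4 Fz -1.6 op 0.0222 tau [ 1.56 -0.25  0.28]
```

>>> drive_tool(
  plan=[
    {"claw": 1, "linear": [-0.02, 0.65, 0], "angular": [0, 0, 3]},
  ],
)

```text
t: 9.35
tool_pos: [0.6833, 0.1253, 0.0656]
orientation: [-3.101, -0.485, -0.001]
force: [2.1, 10.4, -2.3]
opening: 0.0222
```

```bash
python3 -c "
from h import *
lev()"
```

```text
t 9.35 turned 0.99 phi 19.3 psi+90 17.8 r 125.3 z 0.0656 Ftan -9.2 Frad 5.4 Fz -2.3 op 0.0222 tau [ 1.67 -0.38  0.39]
```

>>> drive_tool(
  plan=[
    {"claw": 1, "linear": [-0.02, 0.65, 0], "angular": [0, 0, 3]},
    {"claw": 1, "linear": [-0.02, 0.65, 0], "angular": [0, 0, 3]},
  ],
)

```text
t: 9.6
tool_pos: [0.6868, 0.1131, 0.0656]
orientation: [-3.122, -0.323, -0.002]
force: [4.1, 11.7, -3.2]
opening: 0.0219
```

```bash
python3 -c "
from h import *
lev()"
```

```text
t 9.6 turned 1.092 phi 13.4 psi+90 11.8 r 125.2 z 0.0656 Ftan -10.4 Frad 6.7 Fz -3.2 op 0.0219 tau [ 1.9  -0.66  0.37]
```

>>> drive_tool(
  plan=[
    {"claw": 1, "linear": [-0.02, 0.5, 0], "angular": [0, 0, 2.2]},
  ],
)

```text
t: 9.72
tool_pos: [0.6879, 0.1083, 0.0657]
orientation: [-3.127, -0.263, -0.003]
force: [4.9, 12.7, -4.0]
opening: 0.0221
```

```bash
python3 -c "
from h import *
lev()"
```

```text
t 9.725 turned 1.131 phi 11.2 psi+90 9.6 r 125.2 z 0.0657 Ftan -11.5 Frad 7.3 Fz -4.0 op 0.0221 tau [ 1.98 -0.9   0.4 ]
```

>>> drive_tool(
  plan=[
    {"claw": 1, "linear": [0, 0, 0], "angular": [0, 0, 0]},
    {"claw": 1, "linear": [0, 0, 0], "angular": [0, 0, 0]},
  ],
)

```text
t: 9.98
tool_pos: [0.688, 0.1076, 0.0657]
orientation: [-3.128, -0.264, -0.003]
force: [6.6, 8.4, -3.9]
opening: 0.0221
```

```bash
python3 -c "
from h import *
lev()
s=read_camera('side');cv2.imwrite('pics/s4.png',cv2.resize(s['pixels'][160:270,170:300,::-1],None,fx=6,fy=6,interpolation=cv2.INTER_CUBIC))
"
```

```text
t 9.975 turned 1.137 phi 10.9 psi+90 9.7 r 125.2 z 0.0657 Ftan -7.1 Frad 8.0 Fz -3.9 op 0.0221 tau [ 1.44 -0.88  0.27]
```

View pics/s4.png

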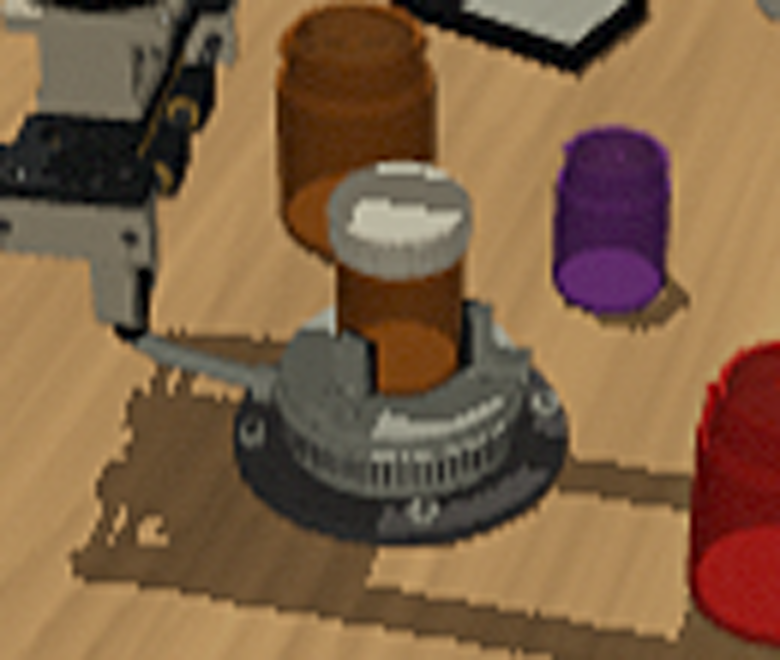

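>>> drive_tool(
  plan=[
    {"claw": 1, "linear": [-0.01, 0.5, 0], "angular": [0, 0, 2]},
    {"claw": 1, "linear": [0, 0, 0], "angular": [0, 0, 0]},
  ],
)

```text
t: 10.28
tool_pos: [0.6888, 0.1031, 0.0657]
orientation: [-3.132, -0.209, -0.004]
force: [6.1, 10.8, -4.8]
opening: 0.0222
```

```bash
python3 -c "
from h import *
lev()"
```

```text
t 10.275 turned 1.174 phi 8.8 psi+90 7.6 r 125.2 z 0.0657 Ftan -9.7 Frad 7.7 Fz -4.8 op 0.0222 tau [ 1.65 -0.9   0.22]
```

>>> drive_tool(
  plan=[
    {"claw": 0, "linear": [0, 0, 0], "angular": [0, 0, 0]},
    {"claw": 0, "linear": [0, 0, 0], "angular": [0, 0, 0]},
    {"claw": 0, "linear": [0, 0, 0], "angular": [0, 0, 0]},
    {"claw": 0, "linear": [0, 0, 0], "angular": [0, 0, 0]},
    {"claw": 0, "linear": [0, 0, 0], "angular": [0, 0, 0]},
    {"claw": 0, "linear": [0, 0, -2], "angular": [0, 0, 0]},
    {"claw": 0, "linear": [0, 0, -4], "angular": [0, 0, 0]},
    {"claw": 0, "linear": [0, 0, -4], "angular": [0, 0, 0]},
    {"claw": 0, "linear": [0, 0, -4], "angular": [0, 0, 0]},
    {"claw": 0, "linear": [0, 0, -1.3], "angular": [0, 0, 0]},
    {"claw": 0, "linear": [0, 0, 0], "angular": [0, 0, 0]},
  ],
)

```text
t: 11.65
tool_pos: [0.6888, 0.1004, 0.22]
orientation: [-3.135, -0.206, -0.004]
force: [-0.4, -0.7, -0.4]
opening: 0.0929
```

```bash
python3 -c "
from h import *
lev()
s=read_camera('side');cv2.imwrite('pics/s5.png',cv2.resize(s['pixels'][160:270,170:300,::-1],None,fx=6,fy=6,interpolation=cv2.INTER_CUBIC))
p=read_camera('top');cv2.imwrite('pics/t5.png',cv2.resize(p['pixels'][120:215,160:290,::-1],None,fx=6,fy=6,interpolation=cv2.INTER_CUBIC))
w=read_camera('wrist');save(w,'w5')
"
```

```text
t 11.65 turned 1.195 phi 7.5 psi+90 7.5 r 124.9 z 0.22 Ftan 0.6 Frad -0.5 Fz -0.4 op 0.0929 tau [-0.02 -0.02 -0.04]
```

View pics/s5.png

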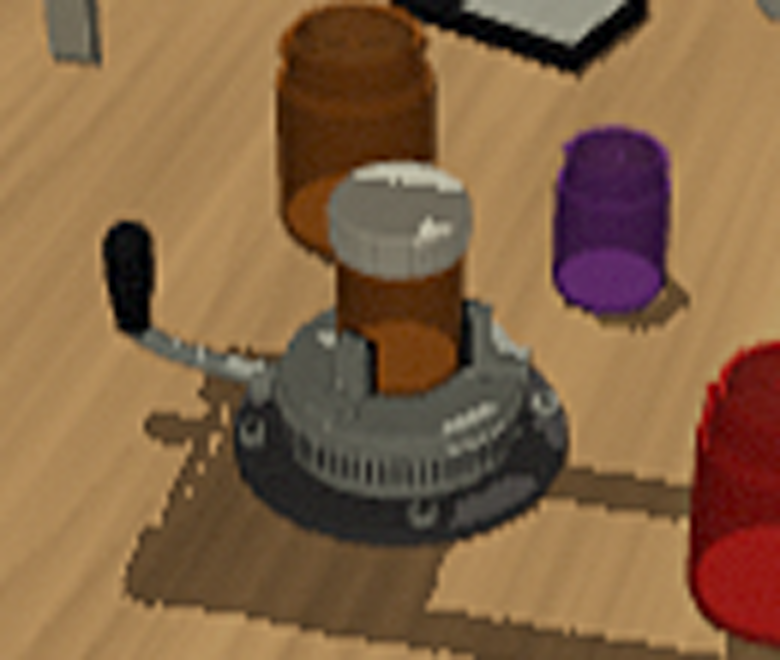

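View pics/t5.png

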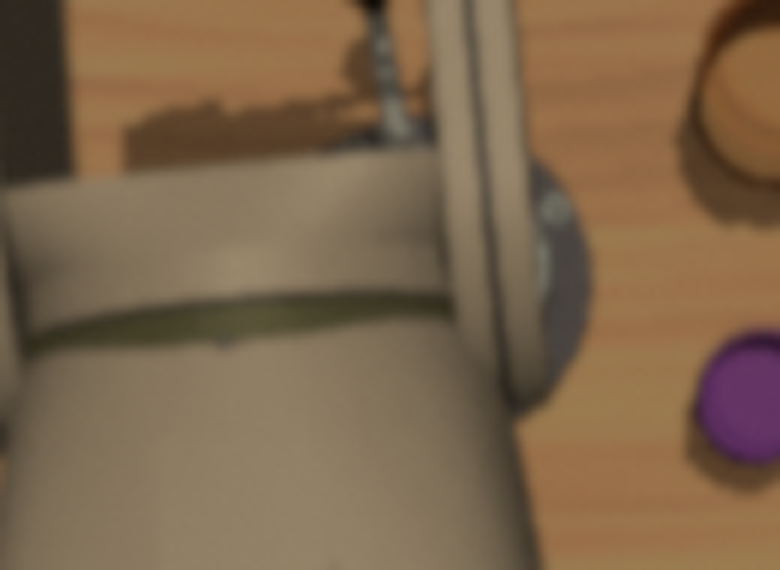

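View pics/w5.png

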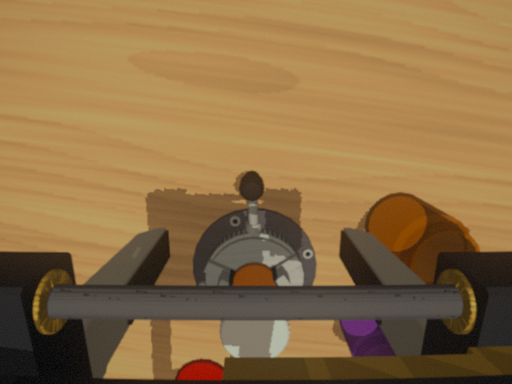

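```bash
python3 -c "
from h import *
w=read_camera('wrist')
im=cv2.resize(w['pixels'][200:384,180:330,::-1],None,fx=4,fy=4,interpolation=cv2.INTER_CUBIC)
for a in range(0,360,8):
  for r,z in ((.031,.1345),(.078,.01)):
    b=np.radians(a); u=(proj(w,(.5645+r*np.cos(b),.0835+r*np.sin(b),z))-[180,200]+.5)*4
    cv2.circle(im,tuple(int(v) for v in u),2,(0,255,0),-1)
cv2.imwrite('pics/w5z.png',im)
rel((.5645,.0835,.219),-82.5)
"
```

```text
t 11.85 pos [0.687  0.1003 0.2159] psi -82.49 tilt z [-0.004 -0.    -1.   ] q [ 0.07  0.39  1.19 -0.    1.57  1.51] F [-0.2  0.9 -0.1] op 0.0929
shift cm [-12.37   0.06  -0.26] az 0.01
shift after turn [-12.36   0.07  -0.31]
```

View pics/w5z.png

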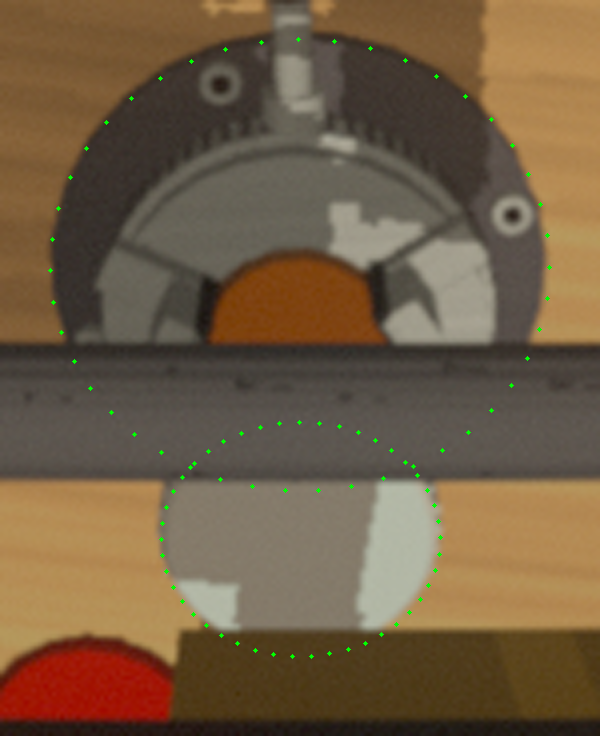

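>>> drive_tool(
  plan=[
    {"claw": 0, "linear": [-3.1, 0, 0], "angular": [0, 0, 0]},
    {"claw": 0, "linear": [-3.1, 0, 0], "angular": [0, 0, 0]},
    {"claw": 0, "linear": [-3.1, 0, 0], "angular": [0, 0, 0]},
    {"claw": 0, "linear": [-3.0, 0.06, 0], "angular": [0, 0, 0]},
    {"claw": 0, "linear": [0, 0, 0], "angular": [0, 0, 0]},
    {"claw": 0, "linear": [0, 0, 0], "angular": [0, 0, 0]},
  ],
)

```text
t: 12.6
tool_pos: [0.5664, 0.0837, 0.218]
orientation: [-3.135, -0.206, 0.001]
force: [0.6, -0.5, 0.2]
opening: 0.093
```

```bash
python3 -c "
from h import *
rel((.5651,.0836,.1057),-82.5)"
```

```text
t 12.6 pos [0.5664 0.0837 0.218 ] psi -82.5 tilt z [-0.001  0.    -1.   ] q [0.06 0.06 1.57 0.   1.52 1.5 ] F [ 0.6 -0.5  0.2] op 0.093
shift cm [-0.12 -0.   11.23] az 0.0
shift after turn [-1.300e-01 -1.000e-02  1.123e+01]
```

>>> drive_tool(
  plan=[
    {"claw": 0, "linear": [-0.1, 0, 3], "angular": [0, 0, 0]},
    {"claw": 0, "linear": [0, 0, 3.2], "angular": [0, 0, 0]},
    {"claw": 0, "linear": [0, 0, 3], "angular": [0, 0, 0]},
    {"claw": 0, "linear": [0, 0, 2], "angular": [0, 0, 0]},
    {"claw": 0, "linear": [0, 0, 0], "angular": [0, 0, 0]},
    {"claw": 0, "linear": [0, 0, 0], "angular": [0, 0, 0]},
  ],
)

```text
t: 13.35
tool_pos: [0.5663, 0.0836, 0.1078]
orientation: [3.135, 0.206, 0.002]
force: [0.0, 0.3, 0.4]
opening: 0.0929
```

```bash
python3 -c "
from h import *
rel((.5651,.0836,.1057),-82.5)
s=read_camera('side');cv2.imwrite('pics/s6.png',cv2.resize(s['pixels'][130:270,150:310,::-1],None,fx=5,fy=5,interpolation=cv2.INTER_CUBIC))
"
```

```text
t 13.35 pos [0.5663 0.0836 0.1078] psi -82.49 tilt z [ 0.002  0.    -1.   ] q [0.06 0.13 1.69 0.   1.32 1.5 ] F [0.  0.3 0.4] op 0.0929
shift cm [-0.12 -0.01  0.21] az 0.01
shift after turn [-0.12 -0.01  0.21]
```

View pics/s6.png

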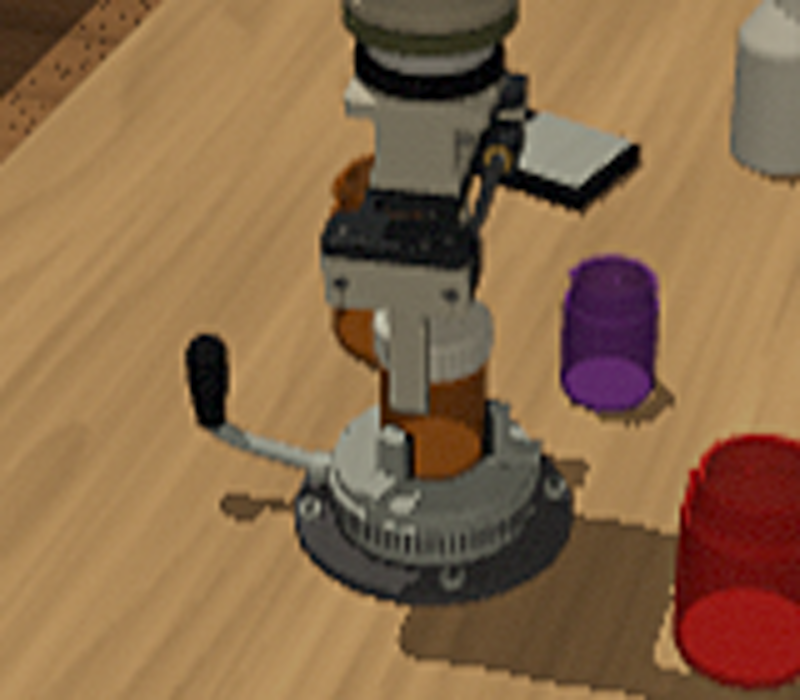

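>>> drive_tool(
  plan=[
    {"claw": 0, "linear": [-0.1, 0, 0.2], "angular": [0, 0, 0]},
    {"claw": 1, "linear": [0, 0, 0], "angular": [0, 0, 0]},
    {"claw": 1, "linear": [0, 0, 0], "angular": [0, 0, 0]},
    {"claw": 1, "linear": [0, 0, 0], "angular": [0, 0, 0]},
    {"claw": 1, "linear": [0, 0, 0], "angular": [0, 0, 0]},
    {"claw": 1, "linear": [0, 0, 0], "angular": [0, 0, 0]},
    {"claw": 1, "linear": [0, 0, 0], "angular": [0, 0, 0]},
    {"claw": 1, "linear": [0, 0, 0], "angular": [0, 0, 0]},
  ],
  newtons=45,
)

```text
t: 14.4
tool_pos: [0.5643, 0.0839, 0.1047]
orientation: [-3.134, -0.206, -0.0]
force: [-1.3, 5.2, 1.7]
opening: 0.0613
```

```bash
python3 -c "
from h import *
rel((.5651,.0836,.1057),-82.5); print(read_state()['wrist_torque'])"
```

```text
t 14.4 pos [0.5643 0.0839 0.1047] psi -82.48 tilt z [ 0.     0.001 -1.   ] q [0.06 0.13 1.7  0.   1.31 1.5 ] F [-1.3  5.2  1.7] op 0.0613
shift cm [ 0.08  0.04 -0.1 ] az 0.02
shift after turn [ 0.08  0.04 -0.1 ]
[ 0.82470174  0.16343969 -0.02591235]
```

>>> drive_tool(
  plan=[
    {"claw": 1, "linear": [0, -0.04, -0.02], "angular": [0, 0, -5]},
    {"claw": 1, "linear": [0, 0, -0.02], "angular": [0, 0, -5]},
    {"claw": 1, "linear": [0, 0, -0.02], "angular": [0, 0, -5]},
    {"claw": 1, "linear": [0, 0, -0.02], "angular": [0, 0, -5]},
  ],
)

```text
t: 14.9
tool_pos: [0.5645, 0.0831, 0.1055]
orientation: [3.05, 0.75, 0.0]
force: [0.8, 0.0, -0.1]
opening: 0.0616
```

```bash
python3 -c "
from h import *
rel((.5651,.0836,.1057),-82.5); print(read_state()['wrist_torque'])
s=read_camera('side');cv2.imwrite('pics/s7.png',cv2.resize(s['pixels'][160:270,170:300,::-1],None,fx=6,fy=6,interpolation=cv2.INTER_CUBIC))
"
```

```text
t 14.9 pos [0.5645 0.0831 0.1055] psi -62.36 tilt z [ 0.001 -0.001 -1.   ] q [ 0.06  0.13  1.7  -0.    1.31  1.15] F [ 0.8  0.  -0.1] op 0.0616
shift cm [ 0.07 -0.02 -0.02] az 20.14
shift after turn [ 0.06 -0.04 -0.02]
[ 0.00243128 -0.1255955  -0.27847022]
```

View pics/s7.png

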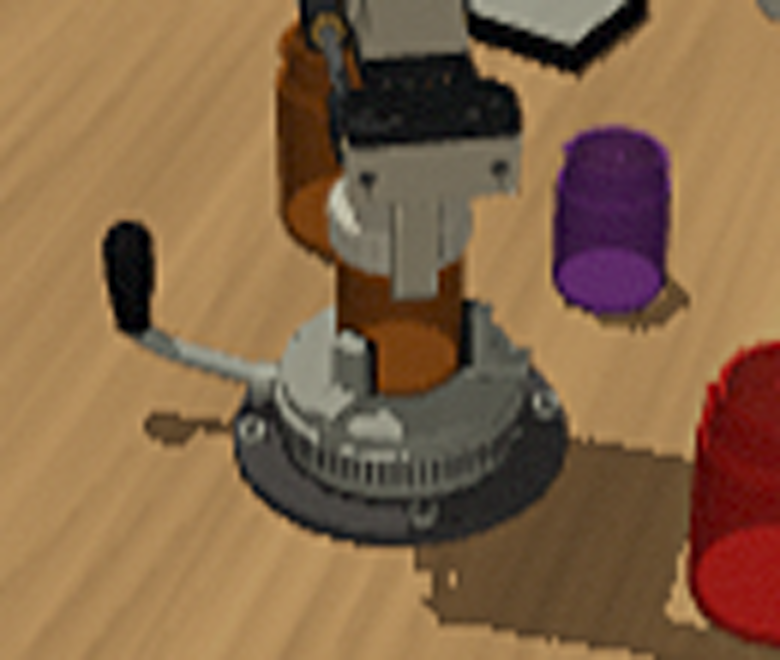

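>>> drive_tool(
  plan=[
    {"claw": 1, "linear": [0, 0, -0.02], "angular": [0, 0, -5]},
    {"claw": 1, "linear": [0, 0, -0.02], "angular": [0, 0, -5]},
    {"claw": 1, "linear": [0, 0, -0.02], "angular": [0, 0, -5]},
    {"claw": 1, "linear": [0, 0, -0.02], "angular": [0, 0, -5]},
    {"claw": 1, "linear": [0, 0, -0.02], "angular": [0, 0, -5]},
    {"claw": 1, "linear": [0, 0, -0.02], "angular": [0, 0, -5]},
  ],
)

```text
t: 15.7
tool_pos: [0.5645, 0.0829, 0.1066]
orientation: [2.752, 1.512, -0.001]
force: [0.6, -1.3, -0.3]
opening: 0.0615
```

```bash
python3 -c "
from h import *
rel((.5651,.0836,.1057),-82.5); print(read_state()['wrist_torque'])"
```

```text
t 15.7 pos [0.5645 0.0829 0.1066] psi -32.45 tilt z [ 0.    -0.001 -1.   ] q [ 0.06  0.13  1.7  -0.    1.31  0.62] F [ 0.6 -1.3 -0.3] op 0.0615
shift cm [0.1  0.01 0.09] az 50.05
shift after turn [ 0.07 -0.07  0.09]
[-0.2893782  -0.09052374 -0.10034501]
```

>>> drive_tool(
  plan=[
    {"claw": 1, "linear": [0, 0, -0.02], "angular": [0, 0, -5]},
    {"claw": 1, "linear": [0, 0, -0.02], "angular": [0, 0, -5]},
  ],
)

```text
t: 15.95
tool_pos: [0.5645, 0.083, 0.1071]
orientation: [2.61, 1.746, -0.001]
force: [-0.2, 0.1, 1.6]
opening: 0.0622
```

```bash
python3 -c "
from h import *
rel((.5651,.0836,.1057),-82.5); print(read_state()['wrist_torque'])"
```

```text
t 15.95 pos [0.5645 0.083  0.1071] psi -22.44 tilt z [ 0.    -0.001 -1.   ] q [ 0.06  0.13  1.7  -0.    1.32  0.45] F [-0.2  0.1  1.6] op 0.0622
shift cm [0.08 0.04 0.14] az 60.06
shift after turn [ 0.07 -0.05  0.14]
[-0.11871349 -0.00520793 -0.06976513]
```

>>> drive_tool(
  plan=[
    {"claw": 1, "linear": [0, 0, 0], "angular": [0, 0, -5]},
    {"claw": 1, "linear": [0, 0, 0], "angular": [0, 0, -5]},
    {"claw": 1, "linear": [0, 0, 0], "angular": [0, 0, -5]},
  ],
)

```text
t: 16.32
tool_pos: [0.5646, 0.0832, 0.1073]
orientation: [2.36, 2.072, -0.0]
force: [1.4, -0.0, 1.9]
opening: 0.0615
```

```bash
python3 -c "
from h import *
rel((.5651,.0836,.1057),-82.5); print(read_state()['wrist_torque'])
s=read_camera('side');cv2.imwrite('pics/s8.png',cv2.resize(s['pixels'][160:270,170:300,::-1],None,fx=6,fy=6,interpolation=cv2.INTER_CUBIC))
"
```

```text
t 16.325 pos [0.5646 0.0832 0.1073] psi -7.43 tilt z [ 0.001 -0.001 -1.   ] q [ 0.06  0.13  1.69 -0.    1.32  0.19] F [ 1.4 -0.   1.9] op 0.0615
shift cm [0.05 0.04 0.16] az 75.07
shift after turn [ 0.05 -0.03  0.16]
[-0.01538256 -0.07618386 -0.00046579]
```

View pics/s8.png

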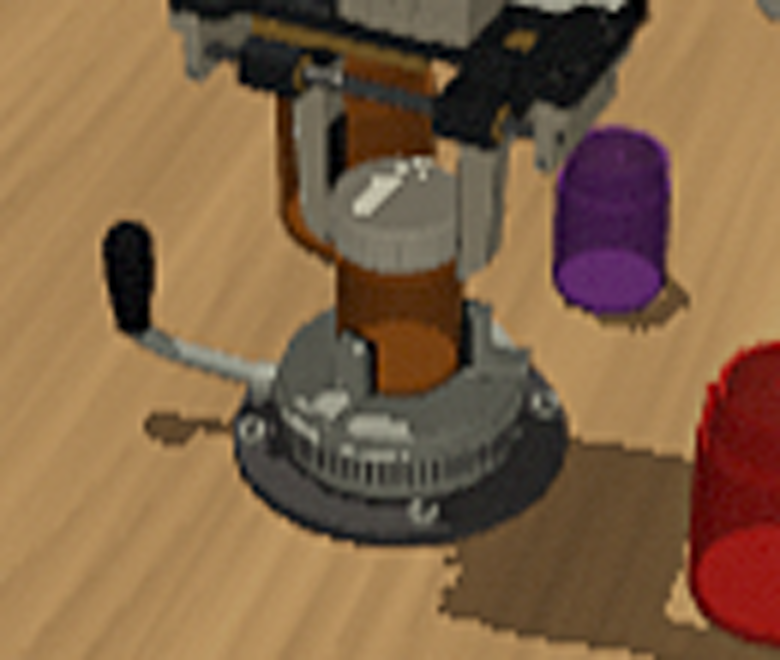

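>>> drive_tool(
  plan=[
    {"claw": 1, "linear": [0, 0, 0], "angular": [0, 0, -2]},
    {"claw": 1, "linear": [0, 0, -0.1], "angular": [0, 0, 0]},
    {"claw": 1, "linear": [0, 0, -0.1], "angular": [0, 0, 0]},
    {"claw": 1, "linear": [0, 0, -0.1], "angular": [0, 0, 0]},
  ],
)

```text
t: 16.88
tool_pos: [0.564, 0.0839, 0.1098]
orientation: [-2.326, -2.112, 0.001]
force: [0.0, 0.1, -0.7]
opening: 0.0611
```

```bash
python3 -c "
from h import *
rel((.5651,.0836,.1057),-82.5); print(read_state()['wrist_torque'])"
```

```text
t 16.875 pos [0.564  0.0839 0.1098] psi -5.52 tilt z [-0.001 -0.    -1.   ] q [ 0.06  0.13  1.69 -0.    1.32  0.15] F [ 0.   0.1 -0.7] op 0.0611
shift cm [-0.01  0.11  0.41] az 76.98
shift after turn [0.11 0.04 0.41]
[-0.05290382 -0.065959    0.00609849]
```

>>> drive_tool(
  plan=[
    {"claw": 1, "linear": [0, 0, -0.3], "angular": [0, 0, 0]},
    {"claw": 1, "linear": [0, 0, -0.4], "angular": [0, 0, 0]},
    {"claw": 1, "linear": [0, 0, -0.5], "angular": [0, 0, 0]},
    {"claw": 1, "linear": [0, 0, -0.5], "angular": [0, 0, 0]},
    {"claw": 1, "linear": [0, 0, -0.5], "angular": [0, 0, 0]},
    {"claw": 1, "linear": [0, 0, -0.4], "angular": [0, 0, 0]},
    {"claw": 1, "linear": [0, 0, 0], "angular": [0, 0, 0]},
    {"claw": 1, "linear": [0, 0, 0], "angular": [0, 0, 0]},
    {"claw": 1, "linear": [0, 0, 0], "angular": [0, 0, 0]},
    {"claw": 1, "linear": [0, 0, 0], "angular": [0, 0, 0]},
  ],
)

```text
t: 18.12
tool_pos: [0.5641, 0.0838, 0.1358]
orientation: [-2.325, -2.112, 0.001]
force: [0.7, 0.3, -1.1]
opening: 0.0615
```

```bash
python3 -c "
from h import *
rel((.5645,.0835,.1365),-5.5); print(read_state()['wrist_torque'])
s=read_camera('side');cv2.imwrite('pics/s9.png',cv2.resize(s['pixels'][150:260,170:300,::-1],None,fx=6,fy=6,interpolation=cv2.INTER_CUBIC))
print(proj(s,(.5645,.0835,.126)),proj(s,(.5645,.0835,.146)))
save(read_camera('top'),'t9')
"
```

```text
t 18.125 pos [0.5641 0.0838 0.1358] psi -5.49 tilt z [-0. -0. -1.] q [ 0.06  0.1   1.67 -0.    1.37  0.15] F [ 0.7  0.3 -1.1] op 0.0615
shift cm [-0.03  0.04 -0.07] az 0.01
shift after turn [-0.03  0.04 -0.07]
[ 0.01172577 -0.03754061  0.00395765]
[236.32216962 195.66203201] [236.30193005 189.35745865]
```

View pics/s9.png

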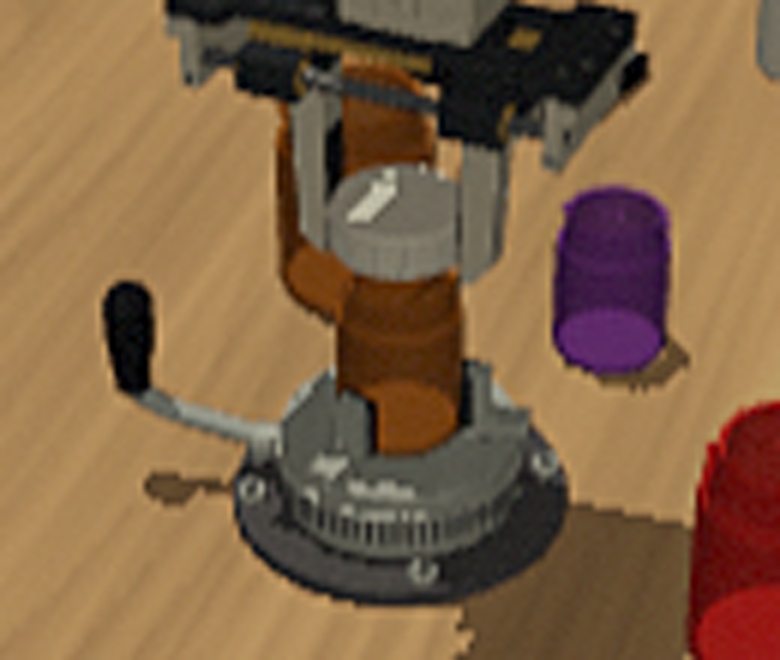

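View pics/t9.png

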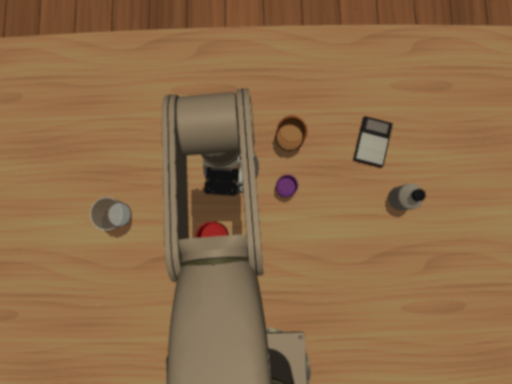

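```bash
python3 -c "
from h import *
print(close_job())"
```

```text
the job is handed in; nothing more can be done
None
```

I clamped the jar, unscrewed the lid and lifted it. The job went in at about 18 s of the 56 s allowed and gave no verdict.

- **Clamping:** I swung the lever about 1.17 rad clockwise and let go. The jaws should sit at the same value, since the lever looked fully open at the start. The handle stayed put after release. Its resistance rose from about 7–8 N to about 11–12 N, which fits a firm grip. I could not read the force of each jaw directly.
- **Unscrewing:** I turned the lid 77° anticlockwise. The turning torque was about 0.28 N m at 20° and had dropped to about zero by 60–75°, so the threads had let go. A 3 mm test lift met no resistance beyond the lid's weight.
- **Final pose:** The gripper is level and within about 1 mm of the chuck axis. From the measured lift of about 31 mm, I estimate the lid's lower edge is about 19–20 mm above the rim. The opening is 61.5 mm with 45 N of grip commanded.
- **Last camera checks:** The side view shows the lid in the fingers clear of the jar. The jar is upright in the same place, and the lever has not moved. The top view shows the bottle, beaker and scale where they started. I saw no sign of the jar turning in the jaws, but I did not measure that precisely.

No check failed. The cameras disagreed by about 2–3 mm on the handle position, and I used a compromise.

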